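Prove and release the stop button of a glass grinder

ROBOT

A 6-joint arm with a two-finger parallel gripper is mounted at the origin on the work surface. World frame = base frame: x ahead of the robot, y to its left, z up, the work surface at z = 0. Lengths are in mm, angles in rad, forces in N, time in s.
With the tool pointing down it reaches from about 350 to 875 mm from the base axis. Payload 4.2 kg.
Tool frame: the origin (TCP) lies at the very end of the fingers, on their centre line; the grasp point (between the pads) lies 19 mm behind it; z points along the fingers, y is the line along which they close (so a half turn about z gives the same grasp; the last joint's range is limited). The gripper opens to 85 mm and grips with 20 to 120 N. Pads are 22 mm wide; open, the fingers measure 114 mm over their backs; the gripper's body (76 mm by 85 mm) begins 54 mm behind the grasp point. The pads swing forward as they close: fully open they stand 13 mm farther back than shut.
Start: joints at [-1.035, 0.385, 0.008, 0, -1.194, -0.259], TCP at [170.816, -601.183, 231.312] pointing down, gripper open.
Joint ranges: [-3.14, 3.14], [-1.21, 2.06], [-1.07, 1.41], [-3.16, 2.05], [-2.99, -0.16], [-3.1, 3.1]. Speed limits (rad/s): [2.79, 2.79, 3.14, 3.14, 3.14, 3.14].

INTERFACE

Orientations are given as a unit quaternion [x, y, z, w].
In Python, from bench import arm gives the robot as it stands.
- The arm moves only by the tool servo_tool, never from a script. Its argument "rows" is a list that holds one entry, the list of rows, each a list of 7 numbers: the finger opening in mm, from 0 to 85.4, then the shift along the tool's x, y, z in mm, then the turn, a rotation vector about the tool's x, y, z in rad. A call has 1 to 10 rows; each row is the pose to reach, as a shift and turn from the pose commanded when the call began, along the tool's axes at that moment; what a row does not reach only later rows make up. A row lasts 1/8 s, in which the tool goes at most 62.5 mm and 10.7 degrees, less where a joint would pass 70% of its speed; a pose out of reach is approached as far as the arm can. A call with a gripper value outside its range is refused whole. The fingers move at their own pace and stop on an object; the grip force is fixed at half the most. Time passes only in rows, so rows that repeat a pose let the fingers close. It gives the time, the measured TCP pose, the force, the opening and the grip force at its end, in the units of the state.
- arm.read_state(): the state, without advancing time (a new reading comes with each control period).
- arm.get_image(name): name is "side" or "top"; returns the picture (420x560x3 uint8, red, green, blue); there is no depth.
- arm.camera_params(name): a dict with "intrinsics" (3x3 intrinsics, pixels), "R" (3x3) and "t" (3): a world point X has camera coordinates R X + t. Camera axes: x right, y down, z forward; pixel columns grow to the right and rows downward; lengths in mm; the calibration is good to about 2 mm. A picture is of the moment at which its call begins. camera_params takes no time and is no camera call.
- arm.job_done(): hands the job in; it is judged then, once.
The state is a dict: "clock": time; "joints": joint angles; "joint_vel": joint speeds; "joint_efforts": joint torques, N m; "position": TCP position; "ee_rot": TCP orientation; "contact_force": force on the tool from outside, world axes, zero at the start; "wrist_torque": the same for the moment, N m; "gripper_width": finger opening in mm; "grasp_force": force on a finger pad.
Only numpy, scipy, OpenCV 4.12 (cv2) and the standard library are available. Lean on these libraries where they do the work, as an engineer would, in place of code of your own. Each camera call takes 0.05 s, during which the arm holds its last target. There are 200 camera calls.

TASK

Test the glass grinder's emergency stop with the fingertips alone: push the big three-lobed mushroom head straight down until it stays latched, then push one of its lobes round clockwise (seen from above) until the head pops back up, and finally press the round re-arm button fully down and let it come back. Do not grip, squeeze or ram anything; leave the square button unpressed, and do not shift or pick up the bottle, jar, cup, tub, pliers, glass piece or marker lying around.

Things in the scene. Friction and masses are not known exactly. Their poses are not given: they have to be found in the camera images.
- stop_station: Grey box with the mushroom stop on top, 120 x 120 mm, top face 70 mm above the table (foot plate 128 x 128 mm); screwed down. Origin: centre of its underside, on the table; z up. The mushroom's vertical axis passes through the origin.
- stop_press (a joint): How far the mushroom head is pushed down, m: 0 up, 0.008 fully down. It snaps: about 4 N to start it down; past 0.004 it goes down by itself and stays latched. Turning the head lifts it: past about 0.6 rad of twist it snaps back up to 0.
- stop_twist (a joint): Turn of the mushroom head, rad, growing clockwise seen from above: 0 at rest to 1.0 at the stop; a weak spring (0.006 to 0.026 N m) turns it back to 0 when let go. Releasing the latch takes about 0.04 N m.
- stop_top (a point): Centre of the mushroom head's domed top, on the turning axis, 112 mm above the table when up. Black plastic head: hub 62 mm in diameter and 28 mm high, its flat-topped crown 26 mm across; from it three lobes, 120 degrees apart, stick out to 56 mm from the axis, each 20 mm wide with a round end and 18 mm high (vertical sides). The underside of hub and lobes is 14 mm above the box top when up, 6 mm when latched. The point turns with the head: its -x axis points along one lobe.
- stop_lobe (a point): Tip of one lobe of the mushroom head: 56 mm from the turning axis, at half the lobe's height (93 mm above the table when up, 85 mm latched). It moves with the head.
- round_box: Grey box 70 x 70 x 50 mm, screwed down, with the round black re-arm button on top. Origin: centre of its underside.
- rearm (a joint): How far the round re-arm button is pressed, m: 0 up to 0.006 fully down; springs back; fully down takes 5 N.
- rearm_top (a point): Centre of the top of the round re-arm button, 28 mm in diameter, 72 mm above the table when up.
- lamp (a joint): How far the square button is pressed, m: 0 up, 0.006 down. To be left alone.
- lamp_top (a point): Centre of the top of the square button, 26 x 26 mm, 72 mm above the table, on a box like the round button's.
- glue_bottle: White glue bottle with cap, 32 mm in diameter, 85 mm tall, standing loose. Origin: centre of underside.
- frit_jar: Glass jar with lid, 36 mm in diameter, 60 mm tall, standing loose. Origin: centre of underside.
- cup: Mint green cup, 72 mm in diameter, 90 mm tall, loose. Origin: centre of underside.
- tub: White open plastic tub 110 x 90 x 45 mm, loose. Origin: centre of underside.
- pliers: Pliers with red handles lying flat, 135 mm long, 16 mm thick. Origin: near the pivot, on the table; handles to -x, jaws to +x.
- glass_piece: Black glass offcut 70 x 45 x 6 mm lying flat. Origin: centre of underside.
- marker: White marker 130 x 12 x 15 mm lying flat along its x. Origin: centre of underside.
Not all that is in view belongs to the job. Leave any orange or red look-alike of the round_box alone. There is more than one size of the glass_piece; the job needs the largest.

How it is judged:
By the outcome, as a careful person would: the job done as asked, in the order asked, and still so for the second after the job is handed in, with the robot touching nothing.
It also fails if it takes over 54 s, if anything falls off the work surface, if the arm or the gripper's body presses on something with over 40 N, if the wrist force passes 120 N, or if a joint passes its speed limit or range.

## Working session

There is one attempt and no reset: what is moved stays moved. The work goes in short steps, Python scripts to look and compute and a tool call to move; the robot and the scene stay as the last step left them, time stands still between calls to the robot, and variables do not carry over. Pictures are saved under pics/ and viewed, at most 10 in all, crops included, and the job is handed in when it is done.

Besides the shell and the picture viewer there is one more tool, called by a JSON object that holds its "op" and its "data". servo_tool: Moves the arm, as the interface text tells. Its arguments: {"type":"object","properties":{"rows":{"type":"array"}},"required":["rows"]}

```bash
mkdir -p pics; python3 - <<'E'
from bench import arm
import cv2,json
for n in("top","side"):
    cv2.imwrite(f"pics/{n}0.png",arm.get_image(n)[:,:,::-1])
    p=arm.camera_params(n);print(n,p)
s=arm.read_state();print(s)
E
```

```text
top {'intrinsics': array([[468.05805541,   0.        , 280.81099212],
       [  0.        , 468.05805541, 210.33357692],
       [  0.        ,   0.        ,   1.        ]]), 'R': array([[-0.00736356, -0.99995987,  0.00510202],
       [-0.98394315,  0.00633553, -0.17836966],
       [ 0.17833018, -0.00633353, -0.98395032]]), 't': array([  43.57768678,  572.8582209 , 1019.12781209])}
side {'intrinsics': array([[381.93704882,   0.        , 277.53300623],
       [  0.        , 381.93704882, 212.08343283],
       [  0.        ,   0.        ,   1.        ]]), 'R': array([[-0.68652364, -0.72705513,  0.00872545],
       [-0.52277354,  0.48521858, -0.70090709],
       [ 0.50536435, -0.48575072, -0.71319921]]), 't': array([448.585584  , 330.15353608, 698.09807538])}
{'clock': 0.1, 'joints': array([-1.03540163e+00,  3.85450481e-01,  6.76998723e-03, -4.27130011e-04,
       -1.19401244e+00, -2.58636632e-01]), 'joint_vel': array([-0.00063752, -0.00208062,  0.00227201,  0.001747  ,  0.00014452,
       -0.00209495]), 'joint_efforts': array([-7.64859578e-04, -3.93319023e+01,  1.88929349e+01,  4.19788420e+00,
       -2.55266583e-03,  1.01421676e-05]), 'position': array([ 170.66719577, -600.7030876 ,  230.35269618]), 'ee_rot': array([-1.37859746e-01,  9.90451287e-01,  9.51301667e-04, -1.83609713e-04]), 'contact_force': array([ 0.00678764, -0.86599248,  0.09105301]), 'wrist_torque': array([-0.00269399,  0.01639676,  0.00753668]), 'grasp_force': 0.0, 'gripper_width': 85.34751829950311}
```

View pics/top0.png

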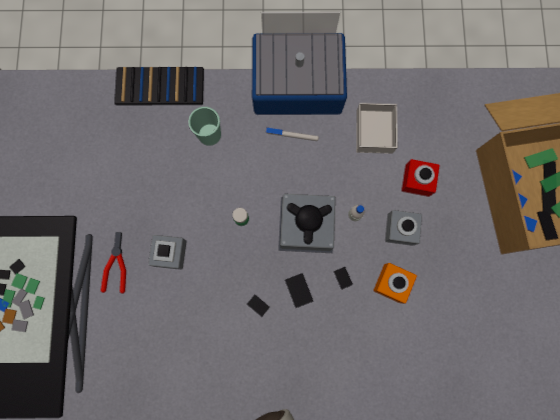

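View pics/side0.png

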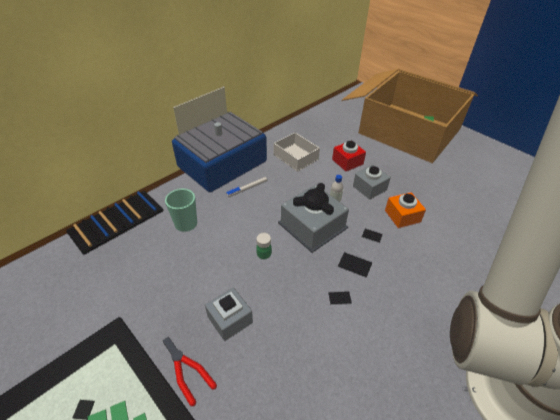

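The top view shows the stop station near (308,220) with lobes at about (292,209), (328,209) and (308,238). The grey round-button box is at (405,227), the bottle at (357,212) and the square button at (166,252). The red and orange boxes are look-alikes. Next I'll measure these precisely.

```bash
cat > h.py <<'E'
import numpy as np,cv2
from bench import arm
def ray(n,u,v,z):
    p=arm.camera_params(n);R,t,K=p["R"],p["t"],p["intrinsics"]
    C=-R.T@t; d=R.T@np.linalg.solve(K,[u,v,1.]); return C+d*(z-C[2])/d[2]
def proj(n,X):
    p=arm.camera_params(n);q=p["intrinsics"]@(p["R"]@np.array(X,float)+p["t"]);return q[:2]/q[2]
E
python3 - <<'E'
from h import *
a=cv2.imread("pics/top0.png");g=a.max(2)
def blob(m,x0,x1,y0,y1):
    k=np.zeros_like(m);k[y0:y1,x0:x1]=m[y0:y1,x0:x1]
    c=max(cv2.findContours(k,0,cv2.CHAIN_APPROX_NONE)[0],key=cv2.contourArea);return c
h=blob((g<50).astype(np.uint8),283,333,197,247)
P=np.array([ray("top",*q,95)[:2] for q in h[:,0]])
m=cv2.moments(h);print("head centroid",ray("top",m['m10']/m['m00'],m['m01']/m['m00'],95))
# station box top outline: grey brighter than table
c=P.mean(0);r=np.hypot(*(P-c).T)
an=np.degrees(np.arctan2(*(P-c).T[::-1]))
for b in range(-180,180,15):
    s=(an>=b)&(an<b+15);print(b+7,r[s].max().round(1) if s.any() else None,end="; ")
b=blob((g<60).astype(np.uint8),396,420,215,238);m=cv2.moments(b);print("\nrearm dark",cv2.boundingRect(b),ray("top",m['m10']/m['m00'],m['m01']/m['m00'],72))
s=cv2.imread("pics/side0.png")
big=np.hstack([cv2.resize(a[185:260,270:430],None,fx=4.9,fy=4,interpolation=2)])
big2=cv2.resize(s[155:255,270:430],None,fx=4.9,fy=3,interpolation=2)
cv2.imwrite("pics/crop.png",np.vstack([big,big2[:299]]))
E
```

```text
head centroid [546.9497209  -20.87121769  95.        ]
-173 52.0; -158 30.2; -143 30.2; -128 29.9; -113 29.7; -98 29.8; -83 41.5; -68 54.7; -53 54.1; -38 31.1; -23 30.0; -8 30.2; 7 30.6; 22 29.9; 37 45.0; 52 53.8; 67 53.5; 82 30.6; 97 29.8; 112 30.4; 127 30.6; 142 30.8; 157 40.3; 172 54.5; 
rearm dark (402, 220, 12, 11) [ 534.30654511 -243.12552175   72.        ]
```

View pics/crop.png

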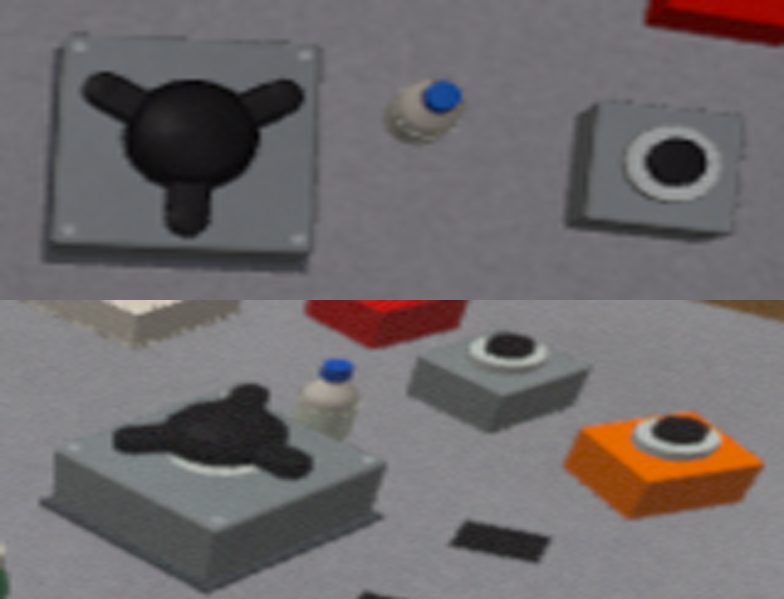

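The crop shows the box's corner screws, the three lobes and the re-arm button clearly. I'll use the screws and lobe tips to refine the axis and lobe angles.

```bash
python3 - <<'E'
from h import *
sc=[(80,46),(306,55),(299,240),(68,231)]
S=np.array([ray("top",x/4.9+270-.4,y/4+185-.4,70) for x,y in sc]);print("screw centre",S.mean(0),np.hypot(*(S[0]-S[2])[:2]),np.hypot(*(S[1]-S[3])[:2]))
T=[(95,85),(292,92),(187,225)]
c=S.mean(0)[:2]
for x,y in T:
    d=ray("top",x/4.9+270-.4,y/4+185-.4,98)[:2]-c;print(d,np.hypot(*d),np.degrees(np.arctan2(d[1],d[0])))
# two-view check of rearm & bottle cap
s=cv2.imread("pics/side0.png")
for nm,z,(x,y) in[("rearm",72,(511,346)),]:
    print(nm,ray("side",x/4.9+270-.4,(y-300)/3+155-.4,z))
print("cap",ray("top",442/4.9+270,96/4+185,85))
p=np.array([171,-601,231.]);q=arm.read_state()
from scipy.spatial.transform import Rotation as R
M=R.from_quat(q["ee_rot"]).as_matrix();print(M.round(3))
for t in[(547,-21,150),(534,-243,130)]:print(M.T@(np.array(t)-q["position"]))
E
```

```text
screw centre [547.06038893 -21.01946695  70.        ] 147.84368925582723 148.3950393510935
[27.50106546 42.96051947] 51.008968176687084 57.37476539736979
[ 23.03813113 -45.03038363] 50.58152761296197 -62.90512293985368
[-49.75781516   3.18926299] 49.859919456071545 176.33260247573796
rearm [ 529.77006903 -240.1666356    72.        ]
cap [ 568.9258345  -136.21940094   85.        ]
[[-0.962 -0.273 -0.001]
 [-0.273  0.962  0.002]
 [ 0.     0.002 -1.   ]]
[-520.34570558  454.74031636   81.18002496]
[-447.21654243  244.69049724  100.7810194 ]
```

{"op": "servo_tool", "data": {"rows": [[[0,-60,50,0,0,0,0.1],[0,-110,95,0,0,0,0.2],[0,-160,140,0,0,0,0.33],[0,-210,185,0,0,0,0.33],[0,-260,230,10,0,0,0.33],[0,-310,275,20,0,0,0.33],[0,-360,320,30,0,0,0.33],[0,-410,365,40,0,0,0.33],[0,-460,410,60,0,0,0.33],[0,-520,454.5,81,0,0,0.33]]]}}

```text
clock: 1.35
position: [506.2, -78.4, 168.6]
ee_rot: [0.026, 1.0, 0.0, 0.0]
contact_force: [0.8, 0.2, 0.5]
gripper_width: 0.3
grasp_force: 0.0
```

{"op": "servo_tool", "data": {"rows": [[[0,0,0,0,0,0,0],[0,0,0,0,0,0,0],[0,0,0,0,0,0,0],[0,0,0,0,0,0,0]]]}}

```text
clock: 1.85
position: [505.1, -81.4, 169.4]
ee_rot: [0.027, 1.0, 0.0, 0.0]
contact_force: [-0.7, -0.3, 0.6]
gripper_width: 0.2
grasp_force: 0.0
```

{"op": "servo_tool", "data": {"rows": [[[0,-13,21,0,0,0,0],[0,-26,42,0,0,0,0],[0,-39,62.5,10,0,0,0],[0,-39,62.5,25,0,0,0],[0,-39,62.5,40,0,0,0],[0,-39,62.5,44,0,0,0],[0,-39,62.5,44,0,0,0],[0,-39,62.5,44,0,0,0]]]}}

```text
clock: 2.85
position: [548.1, -20.3, 125.5]
ee_rot: [0.027, 1.0, 0.0, 0.001]
contact_force: [0.1, 0.0, 1.4]
gripper_width: 0.2
grasp_force: 0.0
```

```bash
python3 - <<'E'
from h import *
s=arm.read_state();print(s["position"],s["contact_force"])
a=arm.get_image("side");b=arm.get_image("top")
cv2.imwrite("pics/c2.png",np.vstack([cv2.resize(a[130:260,230:390],None,fx=3.5,fy=2.3,interpolation=2),cv2.resize(b[170:260,230:390],None,fx=3.5,fy=3.2,interpolation=2)])[:,:,::-1])
E
```

```text
[548.12831844 -20.2805205  125.50077024] [0.12884196 0.02069581 1.36841707]
```

View pics/c2.png

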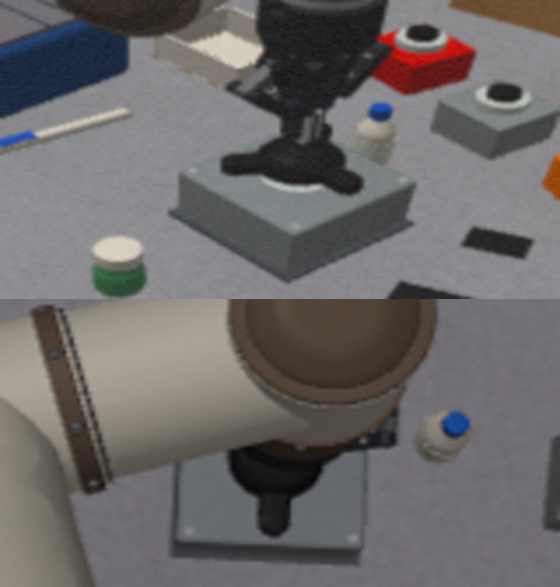

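The tool is centred above the head. Next is the slow downward press.

{"op": "servo_tool", "data": {"rows": [[[0,0,0,6,0,0,0],[0,0,0,12,0,0,0],[0,0,0,14,0,0,0],[0,0,0,16,0,0,0],[0,0,0,17,0,0,0],[0,0,0,18,0,0,0],[0,0,0,19,0,0,0],[0,0,0,20,0,0,0],[0,0,0,20,0,0,0]]]}}

```text
clock: 4.08
position: [547.7, -20.0, 104.8]
ee_rot: [0.027, 1.0, -0.0, -0.0]
contact_force: [-0.7, 0.1, -0.2]
gripper_width: 0.2
grasp_force: 0.0
```

{"op": "servo_tool", "data": {"rows": [[[0,0,0,0.7,0,0,0],[0,0,0,1.4,0,0,0],[0,0,0,1.8,0,0,0],[0,0,0,1.8,0,0,0]]]}}

```text
clock: 4.58
position: [548.0, -20.0, 103.9]
ee_rot: [0.026, 1.0, -0.0, 0.0]
contact_force: [-1.1, 0.5, 3.7]
gripper_width: -0.1
grasp_force: 2.5
```

{"op": "servo_tool", "data": {"rows": [[[0,0,0,-12,0,0,0],[0,0,0,-25,0,0,0],[0,25,-20,-25,0,0,0],[0,49,-38,-25,0,0,0],[0,49,-38,-25,0,0,0],[0,49,-38,-10,0,0,0],[0,49,-38,8,0,0,0],[0,49,-38,22,0,0,0],[0,49,-38,22,0,0,0]]]}}

```text
clock: 5.7
position: [496.7, -55.3, 80.3]
ee_rot: [0.026, 1.0, -0.0, -0.001]
contact_force: [0.7, -0.1, 0.4]
gripper_width: 0.3
grasp_force: 0.0
```

```bash
python3 - <<'E'
from h import *
a=arm.get_image("side");b=arm.get_image("top")
cv2.imwrite("pics/c3.png",np.vstack([cv2.resize(a[130:260,230:390],None,fx=3.5,fy=2.3,interpolation=2),cv2.resize(b[170:260,230:390],None,fx=3.5,fy=3.2,interpolation=2)])[:,:,::-1])
E
```

```text
(no output)
```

View pics/c3.png

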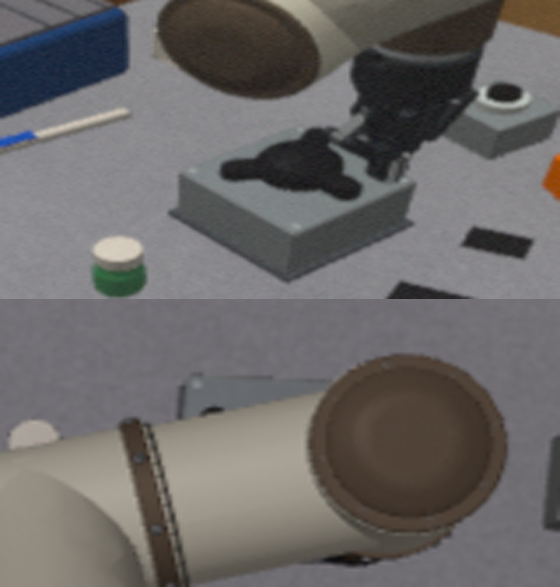

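The head is sitting latched and the closed fingertips are beside the near lobe. Next I'll push it round along an arc.

{"op": "servo_tool", "data": {"rows": [[[0,0,5,0,0,0,0],[0,0,10,0,0,0,0],[0,0,15,0,0,0,0],[0,1.3,18.7,0,0,0,0.08],[0,2.4,22.3,0,0,0,0.15],[0,3.3,26,0,0,0,0.23],[0,4,30,0,0,0,0.3],[0,4.4,38,0,0,0,0.45],[0,4.4,38,0,0,0,0.45]]]}}

```text
clock: 6.92
position: [494.5, -16.7, 81.3]
ee_rot: [0.248, 0.969, 0.0, 0.0]
contact_force: [-0.6, -0.2, -0.2]
gripper_width: -0.1
grasp_force: 0.2
```

{"op": "servo_tool", "data": {"rows": [[[0,1.6,3.7,0,0,0,0.08],[0,2.8,7.4,0,0,0,0.15],[0,3.6,11.2,0,0,0,0.23],[0,4.4,15.2,0,0,0,0.3],[0,4.4,15.2,0,0,0,0.3],[0,4.4,15.2,0,0,0,0.3]]]}}

```text
clock: 7.68
position: [497.8, -1.9, 81.1]
ee_rot: [0.39, 0.921, -0.0, -0.0]
contact_force: [0.1, 0.7, -0.3]
gripper_width: 0.0
grasp_force: 0.2
```

```bash
python3 - <<'E'
from h import *
print(arm.read_state()["wrist_torque"])
a=arm.get_image("side");b=arm.get_image("top")
cv2.imwrite("pics/c4.png",np.vstack([cv2.resize(a[130:260,230:390],None,fx=3.5,fy=2.3,interpolation=2),cv2.resize(b[170:260,230:390],None,fx=3.5,fy=3.2,interpolation=2)])[:,:,::-1])
E
```

```text
[ 0.00091378  0.0738648  -0.04466954]
```

View pics/c4.png

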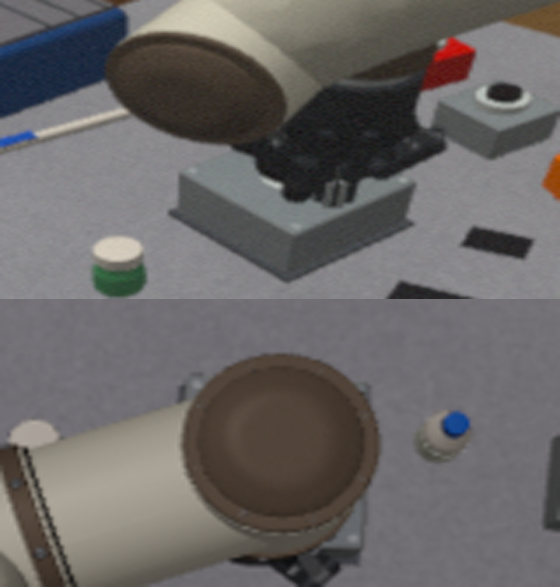

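The lobe has turned and the head's white collar is showing. I'll go a little further for margin, then back off.

{"op": "servo_tool", "data": {"rows": [[[0,1.6,3.7,0,0,0,0.08],[0,2.8,7.4,0,0,0,0.15],[0,2.8,7.4,0,0,0,0.15],[0,2.8,7.4,0,0,0,0.15]]]}}

```text
clock: 8.28
position: [501.2, 5.3, 81.1]
ee_rot: [0.458, 0.889, -0.0, -0.0]
contact_force: [-0.2, -0.5, 0.2]
gripper_width: -0.0
grasp_force: 0.2
```

{"op": "servo_tool", "data": {"rows": [[[0,5,-5,0,0,0,0],[0,15,-10,0,0,0,0],[0,35,-15,0,0,0,0],[0,55,-20,0,0,0,0],[0,55,-20,-30,0,0,0],[0,55,-20,-60,0,0,0],[0,55,-20,-60,0,0,0],[0,55,-20,-60,0,0,0]]]}}

```text
clock: 9.28
position: [452.2, 38.7, 140.6]
ee_rot: [0.459, 0.889, -0.0, -0.0]
contact_force: [-0.1, -0.1, -0.0]
gripper_width: -0.0
grasp_force: 0.0
```

```bash
python3 - <<'E'
from h import *
a=arm.get_image("side");b=arm.get_image("top")
cv2.imwrite("pics/c5.png",np.vstack([cv2.resize(a[130:260,230:390],None,fx=3.5,fy=2.3,interpolation=2),cv2.resize(b[170:260,230:390],None,fx=3.5,fy=3.2,interpolation=2)])[:,:,::-1])
E
```

```text
(no output)
```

View pics/c5.png

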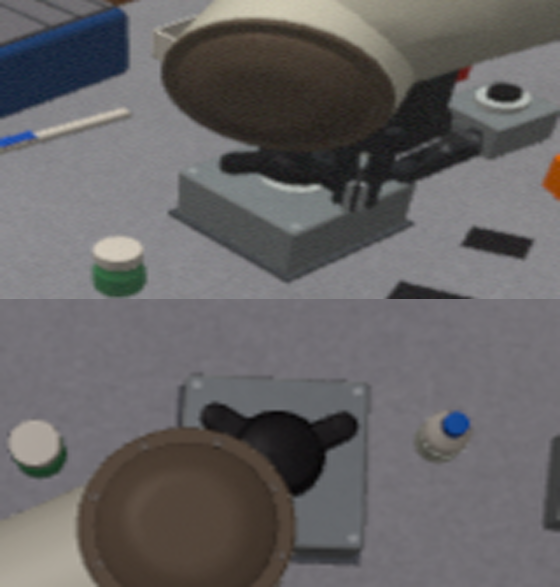

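The twist has sprung back and the white collar shows under the head, so it is up. Now to the round button.

{"op": "servo_tool", "data": {"rows": [[[0,-20,-7,-20,0,0,-0.15],[0,-55,-19,-20,0,0,-0.3],[0,-95,-33,-20,0,0,-0.45],[0,-135,-47,-20,0,0,-0.6],[0,-175,-61,-20,0,0,-0.75],[0,-215,-75,-20,0,0,-0.9],[0,-250,-87,-20,0,0,-0.9],[0,-276.5,-96.5,-20,0,0,-0.9],[0,-276.5,-96.5,-20,0,0,-0.9],[0,-276.5,-96.5,-20,0,0,-0.9]]]}}

```text
clock: 10.62
position: [533.9, -242.2, 160.0]
ee_rot: [0.027, 1.0, 0.0, -0.001]
contact_force: [-0.7, 0.5, 0.4]
gripper_width: 0.1
grasp_force: 0.0
```

```bash
python3 - <<'E'
from h import *
a=arm.get_image("side");cv2.imwrite("pics/s6.png",a[:,:,::-1])
o=[cv2.cvtColor(cv2.imread(f"pics/{f}.png"),6) for f in("side0","s6")]
d=cv2.absdiff(*o)[180:225,285:325];print(arm.read_state()["position"],"side head diff",d.mean(),d.max())
m=cv2.cvtColor(arm.get_image("top"),7);d=cv2.absdiff(m,cv2.cvtColor(cv2.imread("pics/top0.png"),6))[195:245,283:330];print(d.mean(),d.max())
E
```

```text
[ 534.0673912  -241.93501094  160.42897741] side head diff 2.2583333333333333 14
2.2348936170212768 5
```

The head matches its starting picture, so it is up and untwisted. Pressing the round button now.

{"op": "servo_tool", "data": {"rows": [[[0,0,0,30,0,0,0],[0,0,0,60,0,0,0],[0,0,0,78,0,0,0],[0,0,0,86,0,0,0],[0,0,0,89,0,0,0],[0,0,0,91,0,0,0],[0,0,0,93,0,0,0],[0,0,0,94,0,0,0],[0,0,0,94,0,0,0]]]}}

```text
clock: 11.85
position: [535.1, -242.5, 67.7]
ee_rot: [0.027, 1.0, -0.0, 0.001]
contact_force: [-1.5, 2.9, 3.4]
gripper_width: -0.0
grasp_force: 1.9
```

{"op": "servo_tool", "data": {"rows": [[[0,0,0,1,0,0,0],[0,0,0,2,0,0,0],[0,0,0,3,0,0,0],[0,0,0,3,0,0,0]]]}}

```text
clock: 12.35
position: [535.1, -242.6, 66.0]
ee_rot: [0.026, 1.0, -0.0, 0.001]
contact_force: [-2.4, 5.6, 12.5]
gripper_width: 0.1
grasp_force: 6.4
```

The button is at its bottom stop: z is 66 mm and the force, 12.5 N, is above the 5 N needed. Releasing now.

{"op": "servo_tool", "data": {"rows": [[[0,0,0,-3,0,0,0],[0,0,0,-10,0,0,0],[0,0,0,-40,0,0,0],[0,0,0,-80,0,0,0],[0,30,-40,-100,0,0,0],[0,60,-80,-120,0,0,0],[0,60,-80,-120,0,0,0],[0,60,-80,-120,0,0,0]]]}}

```text
clock: 13.35
position: [469.9, -319.5, 183.5]
ee_rot: [0.027, 1.0, 0.0, -0.0]
contact_force: [0.1, 0.0, 0.3]
gripper_width: 0.4
grasp_force: 0.0
```

```bash
python3 - <<'E'
from h import *
a=arm.get_image("side");b=arm.get_image("top")
cv2.imwrite("pics/f.png",np.vstack([a[:300],b[:300]])[:,:,::-1])
print(arm.read_state()["contact_force"])
E
```

```text
[-0.84088742  0.2004356   0.20925743]
```

View pics/f.png

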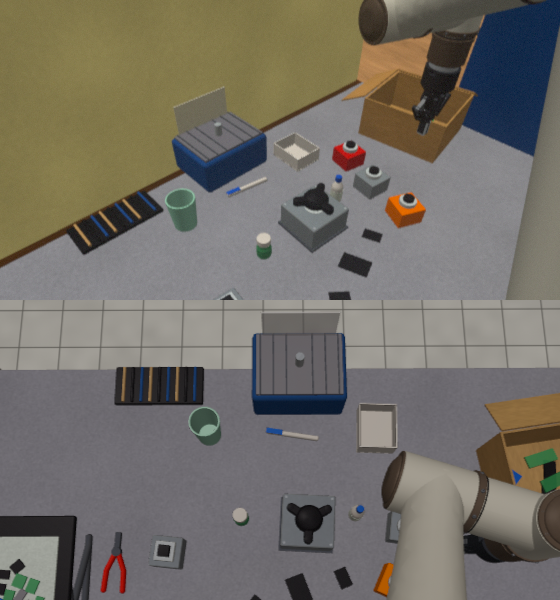

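The stop head is up at (317,197) in the side view and the re-arm button is up at (373,172). The other objects in view are where they started, and the arm is clear of everything.

```bash
python3 -c "
from bench import arm
print(arm.job_done())"
```

```text
the job is handed in; nothing more can be done
None
```

The emergency-stop test is done and handed in at about 13.5 s: the head was latched, twisted clockwise until it popped up, then the round re-arm button was pressed fully down and came back. In the last pictures the loose objects in view had not moved, and the square button was never approached.

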